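Slide the stop block round the bent guide bar

TASK

Take the drilled stop block, thread it onto the free end of the hand-bent guide bar and slide it gently along, feeling its way round the bend without letting it bind. Push it fully home against the shoulder at the post with a steady push of about 10 N (block and bar must never press on each other with more than 25 N), then let go and leave it there; leave the other things on the table alone.

Things in the scene. Friction and masses are not known exactly. Their poses are not given: they have to be found in the camera images.
- block_center (a point): Centre of the drilled stop block: plain loose aluminium, about 120 g, 20 mm long along its bore (own x), 40 mm wide (own y, the width to grip), 48 mm tall, standing on the table; this point is 24 mm above its underside. A round 15 mm bore with small chamfers goes right through along x, through this point; either way round is the same.
- stand: Fixed stand; origin on the table under its post (about 40 mm wide, 128 tall, x -13 to 21 mm; foot 110 x 100 x 10). It holds a 12 mm round steel bar, level, axis at z = 0.110: straight along y = 0 from the post towards -x, then curving to +y. Hand-bent, differently each time: two bends of 25 to 35 degrees and about 50 mm radius, 8 to 20 mm apart, the first starting at x = -0.067 to -0.083.
- bar_tip (a point): Foremost point of the bar's free, rounded end (6 mm radius hemisphere), on its axis. z up, own x along the straight outer limb and out of the end; the limb is straight for at least 45 mm behind this point. Where exactly the bar runs between here and the inner limb is not given: it must be felt or seen.
- shoulder: Fixed dark steel disc, 28 mm diameter and 10 mm thick, on the inner limb in front of the post. Origin at its centre on the bar's axis; axes as stand. Its face lies at x = -0.005 of this frame (x = -0.023 of the stand): the block is home when its centre is 15 mm from this origin towards -x.
- blank_center (a point): Centre of a bystander: undrilled aluminium blank 20 x 40 x 34 mm standing on the table near the block (their places may be exchanged); not to be moved.
- tape: Bystander: roll of masking tape lying flat, 100 mm diameter, 25 mm high, origin under its centre; not to be moved.
- scraper: Bystander: paint scraper lying flat, 183 mm long, origin under its middle; not to be moved.
- marker: Bystander: marker pen lying flat, about 130 mm long, origin under its middle; not to be moved.
Things that resemble listed ones, but are neither listed nor needed, are in the scene too. Leave any orange or red look-alike of the part that bears block_center alone.

How it is judged (in metres and radians):
On the way, in this order (a step that is already met when the one before it is completed fails the run):
1. the block is threaded on the outer limb: its centre at least 15 mm in from the free end, on the limb's axis (x of block_center in the frame of bar_tip between -0.06 and -0.015 m and y of block_center in the frame of bar_tip between -0.004 and 0.004 m and z of block_center in the frame of bar_tip between -0.004 and 0.004 m), for 0.1 s.
2. the block is past the bend on the straight inner limb (x of block_center in the frame of shoulder above -0.05 m and y of block_center in the frame of shoulder between -0.004 and 0.004 m), for 0.1 s.
3. the block is pushed home on the shoulder with more than 4 N, kept up for 0.3 s (contact force between block and shoulder above 4 N and x of block_center in the frame of shoulder above -0.018 m), for 0.3 s.
At the end, for the whole second after the job is handed in: the block rests on the inner limb, its centre within 18.5 mm of the shoulder's centre (home is 15 mm), its bore within 0.2 rad of the limb, at rest and released (distance between block_center and shoulder below 0.0185 m and angle between the x axis of block and the x axis of shoulder, either way round below 0.2 rad and linear speed of block below 0.01 m/s); the robot touches nothing.
It fails at once if block and bar (with stand and shoulder) press on each other with more than 25 N (contact force between block and stand above 25 N).
It fails at once if a bystander (blank, tape, scraper, marker) is moved by more than 20 mm (distance of any of blank_center, tape, scraper, marker from where it was at the start of the episode above 0.02 m).
It also fails if it takes over 72 s, if anything falls off the work surface, if the arm or the gripper's body presses on something with over 40 N, if the wrist force passes 120 N, or if a joint passes its speed limit or range.

ROBOT

A 6-joint arm with a two-finger parallel gripper is mounted at the origin on a cart in front of the work surface, level with it; the furniture and walls round the work are solid. World frame = base frame: x ahead of the robot, y to its left, z up, the work surface at z = 0. Lengths are in m, angles in degrees, forces in N, time in s.
With the tool pointing down it reaches from about 0.325 to 0.9 m from the base axis. Payload 6.1 kg.
Tool frame: the origin (TCP) lies midway between the tips of the shut fingers; the grasp point (between the pads) lies manip.pinch_z behind it (manip.pinch_z is the distance from the TCP to the grasp point, in m); z points along the fingers, y is the line along which they close (so a half turn about z gives the same grasp; the last joint's range is limited). The gripper opens to 87 mm and grips with 3 to 60 N. Pads are 19 mm wide; open, the fingers measure 117 mm over their backs; the gripper's body (75 mm by 190 mm) begins 51 mm behind the grasp point.
Start: joints at [-79.819, 12.628, 87.462, -0, 79.91, -7.225], TCP at [0.187, -0.596, 0.223] pointing down, gripper open.
Joint ranges: [-170.65, 170.65], [-52.31, 119.04], [5.05, 147.46], [-71.25, 251.25], [11.57, 151.72], [-153.62, 153.62]. Speed limits (degrees/s): [147.25, 147.25, 172.46, 180, 180, 180].

INTERFACE

Orientations are given as a 3x3 rotation matrix whose columns are the frame's x, y, z axes.
In Python, from plant import manip gives the robot as it stands. Calls block until the motion is done:
- manip.goto(position, orientation): joint-space move of the TCP to a pose.
- manip.servo_line(position, rot=None, speed=0.15, max_force=None): straight line of the TCP; rot=None keeps the orientation; speed is the mean speed in m/s. With max_force (N) it stops when the force on the tool has changed by that much, and returns True; else False.
- manip.move_j(angles): joint-space move.
- manip.let_go() and manip.grasp(): open the fingers fully, or close them until they stop; the grip force is fixed at half the most.
- manip.pause(seconds).
- manip.solve_ik(position, orientation): joint angles nearest the present ones, or None.
- manip.get_obs(): the state.
- manip.camera(name): name is "side" or "top"; returns the picture (420x560x3 uint8, blue, green, red); there is no depth.
- manip.camera_params(name): a dict with "fx", "fy", "cx", "cy" (pixels), "rvec" (rotation vector, rad) and "tvec" (3), from world to camera coordinates, as OpenCV has them. Camera axes: x right, y down, z forward; pixel columns grow to the right and rows downward; lengths in m; the calibration is good to about 2 mm. A picture is of the moment at which its call begins. camera_params takes no time and is no camera call.
A pose or a line that the arm cannot do raises manip.IKError and nothing moves.
- manip.job_done(): hands the job in; it is judged then, once.
The state is a dict: "clock": time; "joints": joint angles; "qd": joint speeds; "effort": joint torques, N m; "ee_pos": TCP position; "eef_rot": TCP orientation; "force": force on the tool from outside, world axes, zero at the start; "torque": the same for the moment, N m; "gripper_width": opening from 0.0 (shut) to 1.0 (fully open); "grip_force": force on a finger pad.
Only numpy, scipy, OpenCV 4.12 (cv2) and the standard library are available. Lean on these libraries where they do the work, as an engineer would, in place of code of your own. Each camera call takes 0.05 s, during which the arm holds its last target. There are 200 camera calls.

## Working session

There is one attempt and no reset: what is moved stays moved. The work goes in short steps, each a Python script; the robot and the scene stay as the last script left them, time stands still between calls to the robot, and variables do not carry over. Pictures are saved under pics/ and viewed, at most 10 in all, crops included, and the job is handed in when it is done.

```bash
ls; mkdir -p pics
python3 - <<'E'
from plant import manip
import cv2
for n in("side","top"):
    cv2.imwrite(f"pics/{n}0.png",manip.camera(n)); p=manip.camera_params(n); print(n,p)
    import numpy as np
    R=cv2.Rodrigues(np.array(p["rvec"],float))[0]; print(-R.T@np.array(p["tvec"]).ravel(), R[2])
o=manip.get_obs(); print(manip.pinch_z,o["eef_rot"],o["force"],o["clock"])
E
```

```text
pics
side {'fx': 518.0027696662709, 'fy': 518.0027696662709, 'cx': 277.6546704226637, 'cy': 212.18840025130288, 'rvec': array([1.97671039, 0.00970967, 0.02063297]), 'tvec': array([-0.60967176,  0.06760391,  1.32158048])}
[ 0.59516984 -1.18910541  0.59552169] [ 0.01004657  0.9187003  -0.39482759]
top {'fx': 539.2591557046262, 'fy': 539.2591557046262, 'cx': 275.2761345257059, 'cy': 215.02986034488046, 'rvec': array([ 2.38415041, -1.50298394,  0.2765387 ]), 'tvec': array([-0.24103468,  0.52423741,  1.57212197])}
[ 0.03907971 -0.25076735  1.65531827] [ 0.32226762  0.15539894 -0.93380659]
0.0187 [[ 9.54208461e-01  2.99142290e-01 -3.20934872e-04]
 [ 2.99142392e-01 -9.54206955e-01  1.70788508e-03]
 [ 2.04662367e-04 -1.72568362e-03 -9.99998490e-01]] [0.04746573 0.29750232 0.3274331 ] 0.1
```

View pics/side0.png

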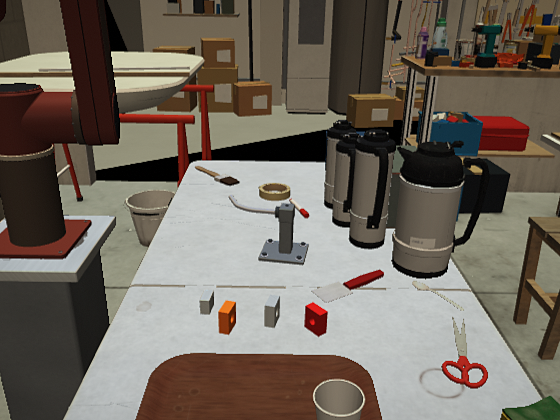

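View pics/top0.png

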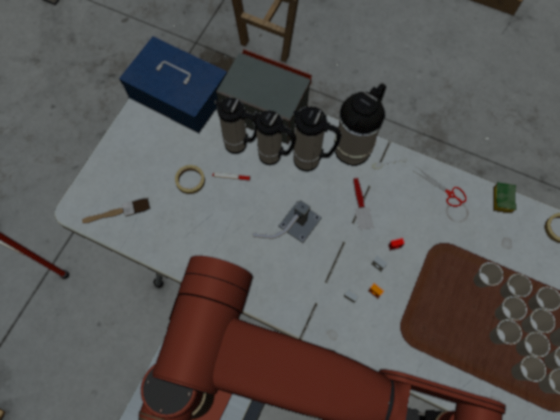

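Side view: the bar runs from the post at (287,212) to its tip near (231,198). The grey pieces are at (206,302), short, so probably the blank, and (272,312), tall, so probably the block. The orange (227,317) and red (316,319) ones are look-alikes. In the top view the tip is near (255,235), the post top near (301,208), the block near (378,265) and the blank near (350,297). Next I'll enlarge these areas.

Run:
```python
import cv2,numpy as np
s=cv2.imread("pics/side0.png");t=cv2.imread("pics/top0.png")
c=np.zeros((600,800,3),np.uint8)
def put(im,x,y,w,h,k,X,Y):
    c[Y:Y+h*k,X:X+w*k]=cv2.resize(im[y:y+h,x:x+w],None,fx=k,fy=k,interpolation=cv2.INTER_NEAREST)
put(s,225,188,80,50,5,0,0)      # bar side
put(t,248,195,78,50,5,402,0)    # bar top
put(s,192,285,100,45,5,0,255)   # blocks side
put(t,335,230,75,75,4,500,255)
cv2.imwrite("pics/crop0.png",c)
```

```text
(no output)
```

View pics/crop0.png

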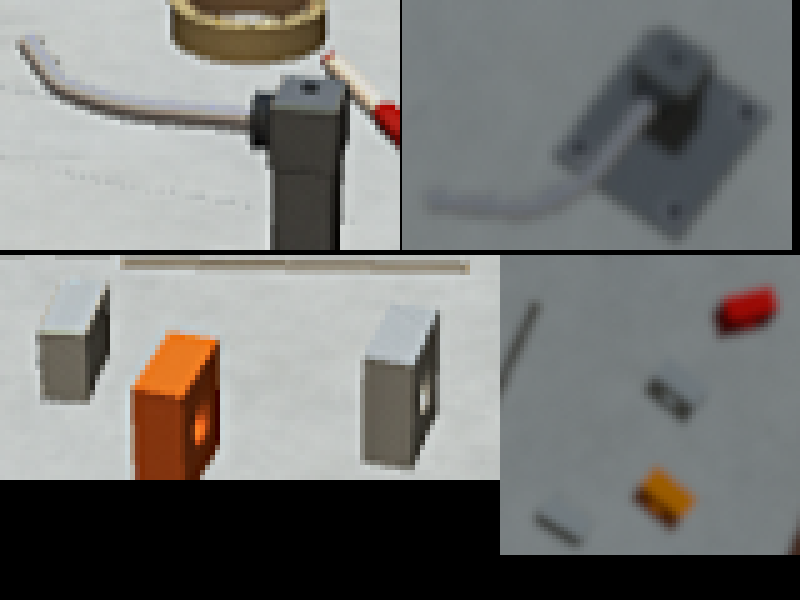

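Enlarged, the grey block with a through bore is the one near side px (272,312), and the undrilled short blank is at (206,302). The bar curves clear and visible in both views, with its tip at side px (230,196) and top px (253,235). Next I'll compute positions from these.

```bash
cat > h.py <<'E'
import cv2,numpy as np
from plant import manip
def ray(n,px):
    p=manip.camera_params(n);R=cv2.Rodrigues(p["rvec"])[0];C=-R.T@p["tvec"].ravel()
    px=np.atleast_2d(px).astype(float)
    d=np.c_[(px[:,0]-p["cx"])/p["fx"],(px[:,1]-p["cy"])/p["fy"],np.ones(len(px))]@R
    return C,d
def cast(n,px,z):
    C,d=ray(n,px); return (C+d*((z-C[2])/d[:,2])[:,None])[:,:2]
E
python3 - <<'E'
from h import *
np.set_printoptions(precision=4,suppress=True)
S=lambda a:(np.array(a)-[0,255])/5+[192,285]
print("block top\n",cast("side",S([(362,357),(413,360),(440,310),(393,305)]),.048))
print("blockbot\n",cast("side",S([(362,463),(413,468)]),0))
T=lambda a:(np.array(a)-[500,255])/4+[335,230]
print("block top view mid",cast("top",T([(677,393)]),.04))
B=lambda a:np.array(a)/5+[225,188]
print("post top\n",cast("side",B([(272,97),(340,100),(348,82),(288,77)]),.128))
U=lambda a:(np.array(a)-[402,0])/5+[248,195]
print("foot\n",cast("top",U([(553,158),(678,240),(770,115)]),.01))
for n in("side","top"):
    im=cv2.imread(f"pics/{n}0.png").astype(int)
    x0,y0,x1,y1=(226,190,280,218) if n=="side" else (248,205,300,242)
    r=im[y0:y1,x0:x1]; bg=np.median(r.reshape(-1,3),0); d=np.abs(r-bg).sum(2)
    print(n,bg); 
    for j,row in enumerate(d): print(y0+j," ".join("%3d"%v if v>15 else "  ." for v in row))
E
```

```text
block top
 [[ 0.5829 -0.3612]
 [ 0.6021 -0.3627]
 [ 0.6125 -0.3278]
 [ 0.5942 -0.3247]]
blockbot
 [[ 0.5833 -0.3613]
 [ 0.6029 -0.364 ]]
block top view mid [[ 0.5873 -0.3434]]
post top
 [[ 0.6112 -0.0728]
 [ 0.6429 -0.075 ]
 [ 0.6474 -0.0528]
 [ 0.619  -0.0478]]
foot
 [[ 0.5748 -0.0028]
 [ 0.5589 -0.0991]
 [ 0.6626 -0.1177]]
side [198. 199. 195.]
190   .   .   .   .   .   .   .   .   .   .   .   .   .   .   .   .   .   .   .   .  16   .  18   .   .   .   .   .   .   .   .   .  48 386 363 162  99  86 233 334 367 374 421 342 342 342 279 273 272 275 271 325 387 384
191  16   .   .   .   .   .   .   .   .   .   .   .   .   .   .   .   .   .   .   .   .   .   .   .   .   .   .   .   .   .   .   .  56 358 464 379 234 179 194 167 163 180 286 156 151 148  45  37  48  18  42 129 161 222
192  22  18   .   .   .   .   .   .   .   .   .   .   .  16   .   .   .   .   .   .   .   .   .   .   .   .   .   .   .   .   .  20  68 349 440 415 406 372 249 209 132 110 148 101  86  88  52  54  85  26  54  62  58  80
193   .   .   .   .   .   .   .   .   .   .   .   .   .   .   .   .   .   .   .   .   .   .
[... 12573 characters left out ...]
   .   .   .   .   .   .   .   .   .  19  48  80 114 136 140 130
239   .   .   .   .   .   .   .   .   .   .   .   .   .   .   .   .   .   .   .   .  19  30  32  33  32  26  16   .   .   .   .   .   .   .   .   .   .   .   .   .   .   .   .   .   .   .   .  32  65 100 126 129
240   .   .   .   .   .   .   .   .   .   .   .   .   .   .   .   .   .   .   .   .   .   .   .   .   .   .   .   .   .   .   .   .   .   .   .   .   .   .   .   .   .   .   .   .   .   .   .   .  25  49  78 109
241   .   .   .   .   .   .   .   .   .   .   .   .   .   .   .   .   .   .   .   .   .   .   .   .   .   .   .   .   .   .   .   .   .   .   .   .   .   .   .   .   .   .   .   .   .   .   .   .   .   .  31  65
```

```bash
cat >> h.py <<'E'
def rot(a,flip=0):  # tool down, closing axis y perpendicular to bore heading a (rad)
    a=a+np.pi*flip; x=np.array([np.cos(a),np.sin(a),0]); z=np.array([0,0,-1.]); return np.c_[x,np.cross(z,x),z]
def bar(p,n=400):
    """p: x0,y0,yaw,b1,a1,gap,a2,L -> s, axis points (world xy), outward heading"""
    x0,y0,yaw,b1,a1,g,a2,L=p; R=.05
    lens=[b1,R*a1,g,R*a2,L]; s=np.linspace(.0,sum(lens),n)
    c=np.cumsum([0]+lens); th=np.interp(s,c,[0,0,a1,a1,a1+a2,a1+a2])
    h=yaw+np.pi-th; t=np.c_[np.cos(h),np.sin(h)]; ds=s[1]-s[0]
    return s,np.array([x0,y0])+np.r_[[[0,0]],np.cumsum((t[1:]+t[:-1])/2*ds,0)],h
E
cat > fit.py <<'E'
from h import *
from scipy.optimize import least_squares
np.set_printoptions(precision=4,suppress=True)
def D(n,box):
    im=cv2.imread(f"pics/{n}0.png").astype(int);x0,y0,x1,y1=box
    r=im[y0:y1,x0:x1]; return np.abs(r-np.median(r.reshape(-1,3),0)).sum(2)
def mid(v,t0,t1):
    i=np.where(v>t0)[0]; a=i[0]; j=np.where(v>t1)[0]; b=j[-1]; return (a+b)/2
d=D("side",(226,190,280,218)); P=[]
for r in range(6,13): P.append((226+mid(d[r,:16][::-1],30,40),190+r)); P[-1]=(226+15-(P[-1][0]-226),190+r)
for c in range(13,47): P.append((226+c,190+11+mid(d[11:26,c],30,100)if c>31 else 190+13+mid(d[13:26,c],30,100)))
P=np.array(P); A=cast("side",P,.110)
e=D("top",(248,205,300,242)); Q=[]
for c in range(7,29): Q.append((248+c,205+25+np.mean(np.interp(.5,[0,1],[0,1])*0+mid(e[25:36,c],18,18))))
Q=np.array(Q); B=cast("top",Q,.110)
tipS=cast("side",[(229.5,196)],.110); tipT=cast("top",[(252.5,235.3)],.110)
print("tips",tipS,tipT); print("side pts",A[::5].tolist()); print("top",B[::5].tolist())
def f(q,full=False):
    p=q[:8]; s,c,h=bar(p); N=np.c_[-np.sin(h),np.cos(h)]
    def dist(X):
        k=np.argmin(((X[:,None]-c)**2).sum(2),1); return ((X-c[k])*N[k]).sum(1)
    w=A+q[8:10]/2; v=B-q[8:10]/2
    pr=np.array([(p[2]+.17)/.03,(p[3]-.075)/.006,(p[4]-.524)/.06,(p[5]-.014)/.004,(p[6]-.524)/.06])
    tip=np.r_[(c[-1]-tipS[0]-q[8:10]/2)/.004,(c[-1]-tipT[0]+q[8:10]/2)/.004]
    return np.r_[dist(w)/.004,dist(v)/.003,pr,(p[:2]-[.626,-.061])/.005,tip,q[8:10]/.003]
q0=np.r_[.626,-.061,-.17,.075,.524,.014,.524,.06,0,0]
r=least_squares(f,q0,loss="soft_l1",diff_step=1e-3,x_scale=[.01,.01,.1,.01,.1,.01,.1,.02,.01,.01])
print(r.cost,r.x); n=len(A); m=len(B)
print("resid mm",(r.fun[:n]*4)[::4],(r.fun[n:n+m]*3)[::4])
s,c,h=bar(r.x[:8]); print("tip",c[-1],"heading out deg",np.degrees(h[-1])); np.save("bar.npy",r.x[:8])
E
python3 fit.py
python3 - <<'E'
from h import *
p=np.load("bar.npy");s,c,h=bar(p); by=np.radians(-14)
for fl in(0,1):
    print(fl,[None if q is None else np.round(q,0) for q in (manip.solve_ik(np.r_[x,z],rot(a,fl)) for x,z,a in
     [((.597,-.344),.006,by),(c[-1]+.05*np.array([np.cos(h[-1]),np.sin(h[-1])]),.091,h[-1]-np.pi),(c[-1],.091,h[-1]-np.pi),(c[200],.091,h[200]-np.pi),(c[90],.091,p[2])])])
E
```

```text
tips [[0.4851 0.04  ]] [[0.4834 0.0402]]
side pts [[0.4876246574499891, 0.04007376387152095], [0.49655508779702173, 0.0065064849565403815], [0.5212180788347337, -0.031144961334856003], [0.5339392055484639, -0.04305053992022412], [0.5461832162594028, -0.048675312350727085], [0.55812220466953, -0.048172113924443316], [0.5702247566269223, -0.05375609658872382], [0.5817330950945345, -0.028550097000327623], [0.5940731425825923, -0.05578594991397723]]
top [[0.4889952917280603, 0.03455040065703269], [0.49121818127736033, 0.01878213400235712], [0.4977353602963369, 0.0051393255078662214], [0.5013808494370882, -0.009888740848404909], [0.5122087819337721, -0.02145656032268453]]
24.152196319947365 [ 0.6254 -0.0597 -0.1686  0.0761  0.5417  0.0147  0.5352  0.0469 -0.0009
  0.0006]
resid mm [ -1.7871  -1.1608   1.031    1.1695   0.5212   2.4176   0.2399   1.2313
   2.219  -24.0746   1.2148] [-1.9315  1.3659 -0.0852  0.0459 -0.5532 -1.3714]
tip [0.4853 0.0404] heading out deg 108.64375997376726
0 [array([-37.,  33.,  85.,  -0.,  62.,  67.]), None, None, array([-13.,   8., 108.,  -0.,  64., 110.]), array([-13.,  15., 100.,  -0.,  65.,  87.])]
1 [array([ -37.,   33.,   85.,   -0.,   62., -113.]), array([  1.,   0., 116.,  -0.,  64., -18.]), array([ -5.,   2., 114.,  -0.,  64., -23.]), array([-13.,   8., 108.,  -0.,  64., -70.]), array([-13.,  15., 100.,  -0.,  65., -93.])]
```

Run:
```python
from h import *
np.set_printoptions(precision=4,suppress=True)
p=np.load("bar.npy");s,c,h=bar(p); a=np.radians(-14); R=rot(a,1)
manip.goto([.597,-.344,.12],R)
print("contact",manip.servo_line([.597,-.344,.0055],speed=.12,max_force=8))
manip.grasp(); o=manip.get_obs(); print(o["gripper_width"]*87,o["grip_force"],o["force"],o["clock"])
manip.servo_line([.597,-.344,.16],speed=.15)
u=np.array([np.cos(h[-1]),np.sin(h[-1])]); g=c[-1]+.045*u; R2=rot(h[-1]-np.pi,1)
manip.goto(np.r_[g,.16],R2); manip.servo_line(np.r_[g,.0913],speed=.12); manip.pause(.2)
o=manip.get_obs(); print(o["ee_pos"],g,o["force"],o["gripper_width"]*87,o["clock"])
s=manip.camera("side");t=manip.camera("top");cv2.imwrite("pics/side1.png",s);cv2.imwrite("pics/top1.png",t)
k=np.zeros((600,800,3),np.uint8)
k[:480,:600]=cv2.resize(s[155:235,200:300],None,fx=6,fy=6,interpolation=0)
k[300:600,500:800]=cv2.resize(t[195:255,225:285],None,fx=5,fy=5,interpolation=0)
cv2.imwrite("pics/c1.png",k)
```

```text
contact False
39.74435635248649 29.999985359609127 [0.1775 1.6089 0.8127] 3.8333
[0.4718 0.0831 0.0923] [0.4709 0.0831] [-0.0692 -0.0081 -0.6866] 39.66329677003351 7.575
```

View pics/c1.png

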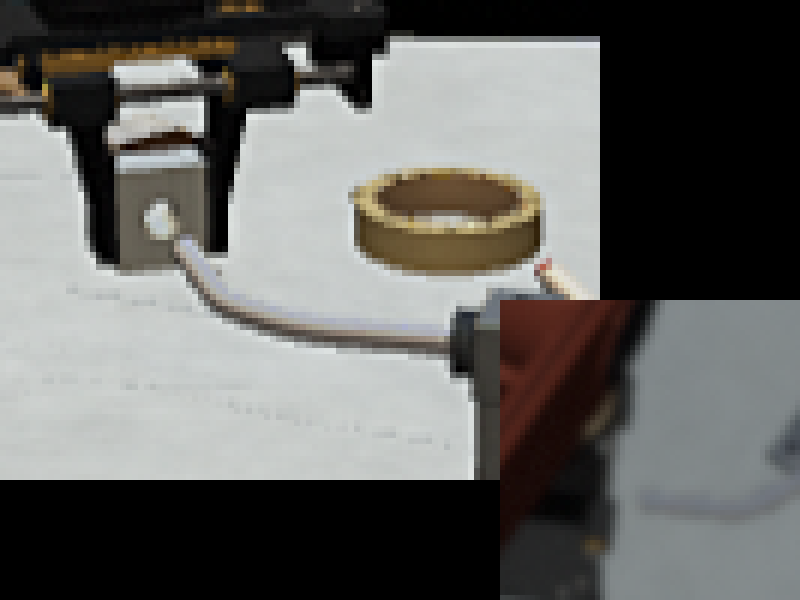

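The block is held squarely in front of the bar tip. The bore face centre is at about side px (226.8,191.2) and the tip at (230,195.5). I'll compare the bore position with the prediction, then thread it gently.

Run:
```python
from h import *
np.set_printoptions(precision=4,suppress=True)
p=np.load("bar.npy");s,c,h=bar(p);u=np.array([np.cos(h[-1]),np.sin(h[-1])])
P=manip.camera_params("side")
X=np.r_[np.array([.4718,.0831])-.01*u,.1098]
print("pred face centre px",cv2.projectPoints(X[None],P["rvec"],P["tvec"],np.array([[P["fx"],0,P["cx"]],[0,P["fy"],P["cy"]],[0,0,1]]),None)[0].ravel())
print("seen face",cast("side",[(226.8,191.0)],.1098),X)
o=manip.get_obs();print(o["eef_rot"],np.degrees(h[-1]),np.degrees(np.arctan2(-o["eef_rot"][1,0],-o["eef_rot"][0,0])))
```

```text
pred face centre px [226.6956 191.2777]
seen face [[0.4751 0.0757]] [0.475  0.0736 0.1098]
[[-0.3198  0.9475  0.0014]
 [ 0.9475  0.3198  0.    ]
 [-0.0004  0.0013 -1.    ]] 108.64375997376726 -71.35059069904823
```

```bash
cat > feel.py <<'E'
from h import *
import json,os
np.set_printoptions(precision=3,suppress=True)
p=np.load("bar.npy");S,C,H=bar(p,2000)
END=S[-1]
def axis(d):
    "d: arc length from the stand; beyond the tip extrapolated straight"
    hx=np.interp(d,S,H); x=np.array([np.interp(d,S,C[:,i]) for i in(0,1)])
    if d>END: x=x+(d-END)*np.array([np.cos(hx),np.sin(hx)])
    return x,hx
BIAS=np.array([-.0009,0,-.001])
st=json.load(open("st.json")) if os.path.exists("st.json") else dict(n=0.,z=0.,yaw=0.,f0=[-.07,-.01,-.69],t0=[0,0,0])
def save(): json.dump(st,open("st.json","w"))
def wrench():
    o=manip.get_obs(); x=(o["force"]-np.array(st["f0"])),(o["torque"]-np.array(st["t0"])); return o,*x
def step(d,speed=.03,fmax=14,kn=8e-5,kz=6e-5,ky=.12,log=True):
    x,h=axis(d); N=np.array([-np.sin(h),np.cos(h)]); T=-np.array([np.cos(h),np.sin(h)])
    hit=manip.servo_line(np.r_[x+st["n"]*N,.0913+st["z"]]+BIAS,rot(h-np.pi+st["yaw"],1),speed=speed,max_force=fmax)
    o,f,t=wrench(); ft,fn=f[:2]@T,f[:2]@N
    db=lambda v,w:np.sign(v)*max(abs(v)-w,0)
    st["n"]+=kn*db(fn,.8); st["z"]+=kz*db(f[2],.8); st["yaw"]+=np.clip(ky*db(t[2],.03),-.02,.02)
    if log: print("%.1f s=%.1f t%6.2f n%6.2f z%6.2f |tz %.3f| n %.2f z %.2f yaw %.2fd err n %.2f z %.2f t %.2f %s"%(o["clock"],(d-END)*1e3,ft,fn,f[2],t[2],st["n"]*1e3,st["z"]*1e3,np.degrees(st["yaw"]),
      (o["ee_pos"][:2]-x)@N*1e3,(o["ee_pos"][2]-.0913)*1e3,(o["ee_pos"][:2]-x)@T*1e3,"HIT" if hit else ""))
    return hit,ft,fn,f[2],t[2]
E
python3 - <<'E'
from feel import *
o=manip.get_obs(); st["t0"]=list(o["torque"]); st["f0"]=list(o["force"]); print(o["torque"],o["force"])
step(END+.018,speed=.08); 
o=manip.get_obs(); st["t0"]=list(o["torque"]); st["f0"]=list(o["force"])
for m in np.arange(16,-8,-2):
    r=step(END+m/1e3)
    if r[0] or abs(r[1])>10: break
save()
E
```

```text
[ 0.02  -0.103  0.005] [-0.095 -0.245 -1.76 ]
8.2 s=18.0 t -0.41 n -0.69 z -0.02 |tz 0.027| n 0.00 z 0.00 yaw 0.00d err n 0.96 z -1.08 t 0.23 
8.4 s=16.0 t  0.94 n  0.19 z  0.72 |tz -0.064| n 0.00 z 0.00 yaw -0.24d err n 0.87 z -1.04 t -0.41 
8.7 s=14.0 t  0.20 n  0.72 z  0.60 |tz -0.017| n 0.00 z 0.00 yaw -0.24d err n 0.83 z -0.98 t -0.32 
8.9 s=12.0 t  0.04 n  0.66 z  0.69 |tz 0.006| n 0.00 z 0.00 yaw -0.24d err n 0.85 z -0.99 t -0.20 
9.2 s=10.0 t  0.41 n  1.07 z  0.01 |tz -0.029| n 0.02 z 0.00 yaw -0.24d err n 0.86 z -0.99 t -0.16 
9.4 s=8.0 t  0.39 n -1.14 z  0.27 |tz -0.020| n -0.01 z 0.00 yaw -0.24d err n 0.58 z -0.82 t -0.03 
9.7 s=6.0 t  2.07 n -1.62 z  0.18 |tz 0.004| n -0.07 z 0.00 yaw -0.24d err n 0.45 z -0.83 t 0.11 
9.9 s=4.0 t  1.11 n -2.13 z -0.65 |tz 0.004| n -0.18 z 0.00 yaw -0.24d err n 0.47 z -0.83 t -0.10 
10.2 s=2.0 t -0.12 n -2.79 z  0.93 |tz -0.015| n -0.34 z 0.01 yaw -0.24d err n 0.47 z -0.90 t -0.19 
10.4 s=0.0 t -1.69 n -3.08 z  0.33 |tz 0.020| n -0.52 z 0.01 yaw -0.24d err n 0.45 z -0.98 t -0.24 
10.7 s=-2.0 t -0.42 n -2.41 z  0.44 |tz -0.044| n -0.65 z 0.01 yaw -0.33d err n 0.36 z -1.02 t -0.13 
10.9 s=-4.0 t -0.29 n -2.56 z  0.81 |tz -0.037| n -0.79 z 0.01 yaw -0.38d err n 0.25 z -0.99 t -0.07 
11.2 s=-6.0 t -0.16 n -2.04 z  0.24 |tz -0.044| n -0.89 z 0.01 yaw -0.47d err n 0.16 z -1.04 t -0.06
```

```bash
sed -i 's/^BIAS=.*/BIAS=np.zeros(3)/' feel.py
python3 - <<'E'
from feel import *
st["n"]+=.00085; save()
for m in np.arange(-8,-48,-2):
    r=step(END+m/1e3,kn=1.2e-4)
    if r[0] or abs(r[1])>9: break
save(); print("bend2 starts at",-p[7]*1e3)
E
```

```text
11.4 s=-8.0 t -0.22 n -1.65 z -0.77 |tz -0.009| n -0.14 z 0.01 yaw -0.47d err n 0.05 z -0.10 t 0.16 
11.7 s=-10.0 t -0.94 n -1.77 z -1.93 |tz 0.019| n -0.26 z -0.06 yaw -0.47d err n 0.00 z -0.08 t 0.14 
11.9 s=-12.0 t  0.18 n -1.89 z -1.00 |tz -0.011| n -0.39 z -0.07 yaw -0.47d err n -0.15 z -0.09 t 0.24 
12.2 s=-14.0 t  0.55 n -0.41 z  0.73 |tz -0.010| n -0.39 z -0.07 yaw -0.47d err n -0.28 z -0.09 t 0.28 
12.4 s=-16.0 t  0.27 n -0.57 z  0.02 |tz -0.022| n -0.39 z -0.07 yaw -0.47d err n -0.30 z -0.08 t 0.26 
12.7 s=-18.0 t  1.13 n  0.00 z -0.42 |tz -0.026| n -0.39 z -0.07 yaw -0.47d err n -0.37 z -0.05 t 0.21 
12.9 s=-20.0 t  0.18 n  0.54 z -0.83 |tz -0.066| n -0.39 z -0.07 yaw -0.72d err n -0.38 z -0.06 t 0.18 
13.2 s=-22.0 t  1.05 n -0.58 z  0.52 |tz -0.022| n -0.39 z -0.07 yaw -0.72d err n -0.43 z -0.05 t 0.21 
13.4 s=-24.0 t  0.77 n  0.61 z -0.05 |tz -0.039| n -0.39 z -0.07 yaw -0.78d err n -0.45 z -0.02 t 0.19 
13.7 s=-26.0 t  0.68 n -0.33 z  0.07 |tz -0.010| n -0.39 z -0.07 yaw -0.78d err n -0.43 z -0.06 t 0.19 
13.9 s=-28.0 t  0.97 n -0.20 z -1.86 |tz 0.024| n -0.39 z -0.14 y
[... 305 characters left out ...]
0.15 yaw -0.78d err n -0.54 z -0.12 t 0.28 
14.9 s=-36.0 t -0.55 n -0.42 z  0.09 |tz 0.007| n -0.54 z -0.15 yaw -0.78d err n -0.55 z -0.15 t 0.21 
15.2 s=-38.0 t -0.50 n -1.49 z  0.17 |tz -0.026| n -0.63 z -0.15 yaw -0.78d err n -0.59 z -0.12 t 0.19 
15.4 s=-40.0 t  0.25 n -0.52 z  0.53 |tz -0.074| n -0.63 z -0.15 yaw -1.08d err n -0.61 z -0.15 t 0.20 
15.7 s=-42.0 t  0.85 n -1.52 z -0.40 |tz -0.021| n -0.71 z -0.15 yaw -1.08d err n -0.70 z -0.10 t 0.21 
15.9 s=-44.0 t  0.31 n -1.01 z  0.41 |tz 0.025| n -0.74 z -0.15 yaw -1.08d err n -0.73 z -0.16 t 0.14 
16.2 s=-46.0 t  0.08 n -2.02 z  0.57 |tz -0.019| n -0.89 z -0.15 yaw -1.08d err n -0.88 z -0.12 t 0.13 
bend2 starts at -46.92458964120225
```

Run:
```python
from feel import *
m=-46.;k=0;bad=0
while m>-128 and bad<8:
    k+=1
    r=step(END+m/1e3,kn=1.5e-4,ky=.2,log=(k%2==0),fmax=10)
    if r[0] or abs(r[1])>5 or abs(r[2])>5 or abs(r[4])>.25: bad+=1; print("wait",np.array(r),m); m+=.3 if abs(r[1])>5 else 0
    else: m-=1.5; bad=0
save(); print(m,END)
```

```text
16.7 s=-47.5 t -0.98 n -1.55 z  0.38 |tz 0.017| n -1.00 z -0.15 yaw -1.08d err n -0.93 z -0.14 t 0.01 
17.2 s=-50.5 t  0.01 n -0.84 z -0.03 |tz 0.001| n -1.03 z -0.15 yaw -1.08d err n -0.87 z -0.20 t 0.08 
17.7 s=-53.5 t -0.02 n -0.67 z -0.26 |tz -0.080| n -1.03 z -0.15 yaw -1.65d err n -1.07 z -0.14 t 0.04 
18.2 s=-56.5 t -0.26 n -0.50 z -0.59 |tz -0.039| n -1.06 z -0.15 yaw -2.23d err n -1.06 z -0.15 t 0.02 
18.7 s=-59.5 t  0.69 n -0.50 z -0.70 |tz -0.051| n -1.16 z -0.15 yaw -3.09d err n -1.03 z -0.18 t 0.06 
19.2 s=-62.5 t  0.01 n -0.39 z  0.52 |tz -0.014| n -1.16 z -0.15 yaw -3.09d err n -1.06 z -0.15 t 0.03 
19.7 s=-65.5 t  0.44 n -0.02 z  1.19 |tz -0.009| n -1.16 z -0.13 yaw -3.09d err n -1.08 z -0.17 t -0.01 
20.2 s=-68.5 t  0.29 n  0.30 z  0.67 |tz -0.030| n -1.16 z -0.13 yaw -3.10d err n -1.11 z -0.13 t -0.01 
20.7 s=-71.5 t  0.18 n  1.39 z  0.91 |tz -0.036| n -0.99 z -0.12 yaw -3.18d err n -1.08 z -0.11 t -0.01 
21.2 s=-74.5 t -0.55 n -0.28 z  0.07 |tz -0.017| n -0.99 z -0.12 yaw -3.24d err n -1.00 z -0.09 t 0.08 
21.7 s=-77.5 t -0.15 n  1.10 z  0.04 |tz -0.023| n -0.90 z 
[... 1029 characters left out ...]
3| n -2.64 z 0.01 yaw -5.44d err n -2.66 z 0.03 t 0.01 
27.2 s=-110.5 t -0.61 n  0.17 z  0.56 |tz -0.051| n -2.64 z 0.01 yaw -6.08d err n -2.64 z 0.00 t 0.01 
27.7 s=-113.5 t -0.44 n  0.46 z  0.00 |tz -0.040| n -2.64 z 0.04 yaw -6.19d err n -2.63 z 0.03 t -0.02 
28.2 s=-116.5 t -1.35 n  0.07 z  1.02 |tz -0.057| n -2.64 z 0.06 yaw -7.00d err n -2.65 z 0.05 t 0.05 
28.7 s=-119.5 t -0.95 n -0.35 z  0.82 |tz -0.004| n -2.64 z 0.06 yaw -7.04d err n -2.63 z 0.06 t 0.09 
29.2 s=-122.5 t  0.35 n  0.80 z -0.38 |tz -0.001| n -2.64 z 0.13 yaw -7.42d err n -2.58 z 0.10 t 0.08 
29.7 s=-125.5 t -0.39 n  0.75 z  0.22 |tz -0.033| n -2.42 z 0.13 yaw -7.45d err n -2.41 z 0.17 t 0.18 
-128.5 0.1915358533063383
```

Run:
```python
from feel import *
y0=st["yaw"]
for dy in np.arange(0,13,1.5):
    st["yaw"]=y0+np.radians(dy)
    r=step(END-.128,ky=0,kn=1e-4,fmax=8)
    if r[0] or abs(r[4])>.15: break
save()
```

```text
30.2 s=-128.0 t -0.10 n  1.17 z  1.12 |tz -0.036| n -2.13 z 0.14 yaw -7.57d err n -2.16 z 0.14 t 0.12 
30.4 s=-128.0 t -0.96 n  0.62 z  0.27 |tz -0.062| n -2.13 z 0.14 yaw -6.07d err n -2.26 z 0.23 t 0.09 
30.7 s=-128.0 t -0.72 n -0.57 z  0.74 |tz -0.008| n -2.13 z 0.14 yaw -4.57d err n -2.20 z 0.21 t 0.03 
30.9 s=-128.0 t -1.37 n  0.54 z -0.09 |tz -0.081| n -2.13 z 0.14 yaw -3.07d err n -2.16 z 0.14 t 0.00 
31.2 s=-128.0 t -0.70 n  0.48 z -0.03 |tz -0.021| n -2.13 z 0.14 yaw -1.57d err n -2.14 z 0.17 t 0.02 
31.4 s=-128.0 t  0.38 n -0.45 z  0.17 |tz -0.058| n -2.13 z 0.14 yaw -0.07d err n -2.15 z 0.14 t 0.01 
31.7 s=-128.0 t -0.01 n  0.79 z  1.36 |tz -0.005| n -2.13 z 0.18 yaw 1.43d err n -2.13 z 0.16 t -0.00 
31.9 s=-128.0 t -0.21 n  0.39 z  0.75 |tz -0.083| n -2.13 z 0.18 yaw 2.93d err n -2.16 z 0.19 t -0.00 
32.2 s=-128.0 t -0.78 n -0.16 z  0.38 |tz -0.028| n -2.13 z 0.18 yaw 4.43d err n -2.14 z 0.20 t 0.03
```

Run:
```python
from feel import *
st["t0"][2]-=.035; st["yaw"]=np.radians(-1)
step(END-.128,ky=0)
m=-129.5
while m>-166:
    r=step(END+m/1e3,ky=0,kn=1.2e-4,fmax=10)
    if r[1]<-3.5: break
    m-=1.5 if m>-152 else .7
x0=m
while r[1]>-9.5 and m>x0-6:
    m-=.3; r=step(END+m/1e3,ky=0,kn=5e-5,speed=.01)
for i in range(5):
    manip.pause(.15); o,f,t=wrench(); print(f,t[2],o["clock"])
st["m"]=m; save()
cv2.imwrite("pics/side2.png",manip.camera("side")[170:245,210:310].repeat(6,0).repeat(6,1))
```

```text
32.4 s=-128.0 t -0.92 n -0.41 z  1.11 |tz 0.019| n -2.13 z 0.20 yaw -1.00d err n -2.13 z 0.17 t -0.01 
32.7 s=-129.5 t -0.52 n -0.43 z  0.76 |tz -0.010| n -2.13 z 0.20 yaw -1.00d err n -2.10 z 0.24 t 0.16 
32.9 s=-131.0 t -0.07 n  0.73 z  1.59 |tz 0.064| n -2.13 z 0.24 yaw -1.00d err n -2.12 z 0.23 t 0.13 
33.2 s=-132.5 t -1.50 n -0.20 z -0.07 |tz -0.023| n -2.13 z 0.24 yaw -1.00d err n -2.13 z 0.26 t 0.11 
33.4 s=-134.0 t -0.23 n  0.64 z  1.20 |tz 0.027| n -2.13 z 0.27 yaw -1.00d err n -2.12 z 0.26 t 0.10 
33.7 s=-135.5 t -0.01 n -0.22 z -0.01 |tz 0.013| n -2.13 z 0.27 yaw -1.00d err n -2.12 z 0.27 t 0.09 
33.9 s=-137.0 t -0.75 n  0.16 z  0.38 |tz 0.024| n -2.13 z 0.27 yaw -1.00d err n -2.12 z 0.26 t 0.07 
34.2 s=-138.5 t -0.60 n  0.87 z  0.79 |tz -0.025| n -2.12 z 0.27 yaw -1.00d err n -2.10 z 0.28 t 0.09 
34.4 s=-140.0 t -0.88 n  0.31 z  0.40 |tz -0.020| n -2.12 z 0.27 yaw -1.00d err n -2.13 z 0.31 t 0.11 
34.7 s=-141.5 t -0.25 n  0.28 z  0.17 |tz 0.004| n -2.12 z 0.27 yaw -1.00d err n -2.10 z 0.27 t 0.10 
34.9 s=-143.0 t -0.83 n  0.25 z  1.22 |tz 0.024| n -2.12 z 0.29 yaw -1.00d 
[... 1959 characters left out ...]
 z 0.36 t -1.83 
39.9 s=-159.8 t -8.84 n  0.45 z  3.65 |tz 0.039| n -1.97 z 1.41 yaw -1.00d err n -2.08 z 0.33 t -2.18 
40.2 s=-160.1 t -8.27 n  0.95 z  4.09 |tz 0.090| n -1.96 z 1.60 yaw -1.00d err n -2.08 z 0.35 t -2.48 
40.4 s=-160.4 t -9.40 n  0.34 z  3.76 |tz 0.058| n -1.96 z 1.78 yaw -1.00d err n -2.09 z 0.35 t -2.79 
40.7 s=-160.7 t-10.40 n  0.17 z  3.20 |tz 0.122| n -1.96 z 1.92 yaw -1.00d err n -2.07 z 0.37 t -3.10 
[-10.824   1.364   3.584] 0.043590736573165145 40.8083
[-10.451   1.467   4.31 ] 0.061310776381052055 40.9583
[-12.043   1.785   3.366] 0.09775652368188703 41.1083
[-10.073   0.937   4.082] 0.08751835128857469 41.2583
[-10.631   0.864   3.832] 0.08152573383445745 41.4083
```

View pics/side2.png

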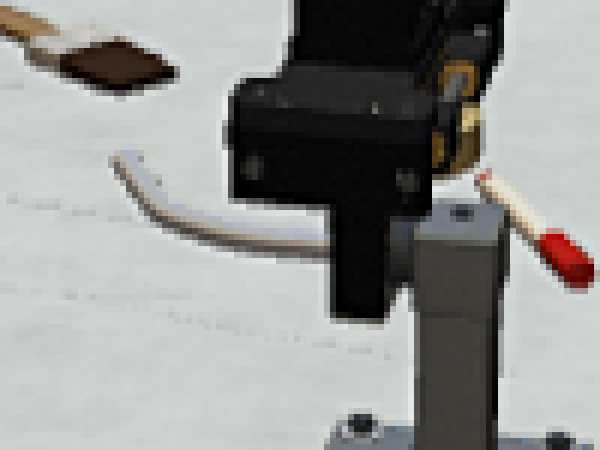

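Contact came at the nominal home position, and the push of about 10 N held for over 0.6 s. The picture shows the fingers at px (330–390), right up against the shoulder at (400,250). Next: relax the push, release, retreat and check.

Run:
```python
from feel import *
st["z"]=.0004
step(END-.1584,ky=0,kn=0,kz=0,speed=.01); st["z"]=.0004
manip.pause(.1);o,f,t=wrench();print(f)
manip.let_go(); manip.pause(.2); o,f,t=wrench(); print(f,o["gripper_width"],o["ee_pos"])
q=o["ee_pos"].copy(); print(manip.servo_line([q[0],q[1],.25],speed=.1,max_force=8))
x=np.array([.45,-.25,.3]); manip.goto(x,rot(np.radians(-40),1)); manip.pause(.2)
s=manip.camera("side");t=manip.camera("top");print(manip.get_obs()["clock"])
k=np.zeros((600,800,3),np.uint8)
k[:450,:540]=cv2.resize(s[170:245,215:305],None,fx=6,fy=6,interpolation=0)
k[300:600,500:800]=cv2.resize(t[190:250,255:315],None,fx=5,fy=5,interpolation=0)
cv2.imwrite("pics/c3.png",k)
```

```text
41.9 s=-158.4 t -5.21 n -0.08 z  2.26 |tz 0.025| n -1.96 z 0.40 yaw -1.00d err n -2.07 z 0.05 t -0.71 
[-5.705  1.659  2.497]
[-0.546 -1.331  1.504] 1.0023612586356254 [ 0.593 -0.052  0.092]
False
46.2167
```

View pics/c3.png

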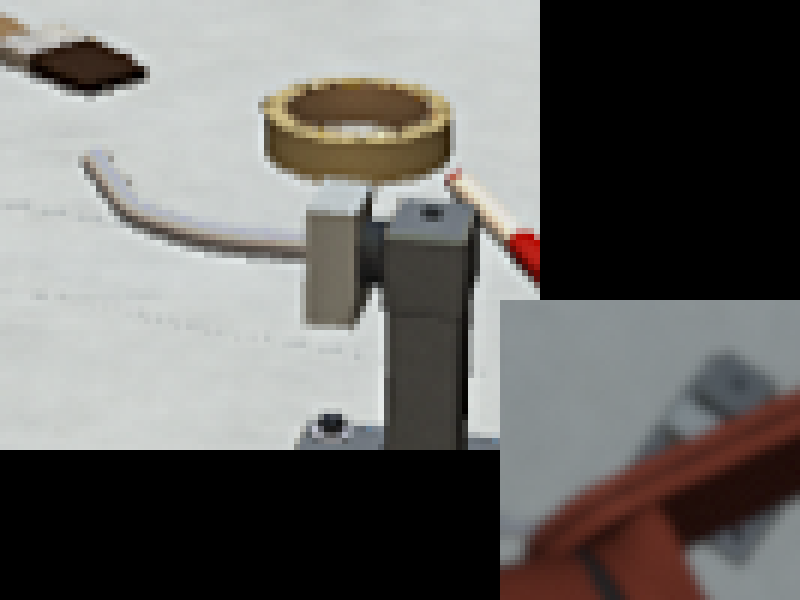

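The block hangs upright on the inner limb, at crop px (335,260), flush against the shoulder. The robot is clear of it.

```bash
python3 -c "
from plant import manip
print(manip.job_done())"
```

```text
the job is handed in; nothing more can be done
None
```

The block was threaded round the bend, pushed home against the shoulder at about 10 N, released and left there, and the job is handed in (about 46 s on the robot's clock); the hand-in returned no verdict.

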